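Roller check on a packing-bench lane

ROBOT

A 6-joint arm with a two-finger parallel gripper is mounted at the origin on the work surface. World frame = base frame: x ahead of the robot, y to its left, z up, the work surface at z = 0. Lengths are in m, angles in rad, forces in N, time in s.
With the tool pointing down it reaches from about 0.35 to 0.975 m from the base axis. Payload 4.9 kg.
Tool frame: the origin (TCP) lies midway between the tips of the shut fingers; the grasp point (between the pads) lies 19 mm behind it; z points along the fingers, y is the direction in which the jaws open and shut (so a half turn about z gives the same grasp; the last joint's range is limited). The gripper opens to 85 mm and grips with 20 to 120 N. Pads are 22 mm wide; open, the fingers measure 114 mm over their backs; the gripper's body (76 mm by 85 mm) begins 54 mm behind the grasp point. The pads swing forward as they close: fully open they stand 13 mm farther back than shut.
Start: joints at [-1.335, 0.053, 1.613, -0, 1.476, -0.119], TCP at [0.217, -0.586, 0.201] pointing down, gripper open.
Joint ranges: [-3.01, 3.01], [-1.01, 2.22], [0.06, 2.58], [-1.02, 4.17], [0.09, 2.62], [-3.14, 3.14]. Speed limits (rad/s): [2.57, 2.57, 3.14, 3.14, 3.14, 3.14].

INTERFACE

Orientations are given as a unit quaternion [w, x, y, z].
In Python, from plant import state, grab_frame, camera_params, job_done, boxes_of gives the robot as it stands.
- The arm moves only by the tool step_arm, never from a script. Its argument "steps" is a list of rows, each a list of 4 numbers: the shift along the tool's x, y, z in mm, then the turn about the tool's z in degrees. A call has 1 to 8 rows; each row shifts and turns the pose as measured when the row begins, along the tool's axes as they then stand; what a row does not reach is not made up. A row lasts 1/10 s, in which the tool goes at most 50 mm and 8.59 degrees, less where a joint would pass 70% of its speed; a pose out of reach is approached as far as the arm can. A call is refused whole if a number of a shift passes 50 or a number of a turn 8.59, either way. A call with a gripper value outside its range is refused whole. "claw" is the opening in per cent of the stroke, from 0 (shut) to 100 (fully open), set as the call begins (left out, the last holds). The fingers move at their own pace and stop on an object; the grip force is fixed at half the most. Time passes only in rows, so rows that do not move let the fingers close. It gives the time, the measured TCP pose, the force and the opening at its end, in the units of the state.
- state(): the state, without advancing time (a new reading comes with each control period).
- grab_frame(name): name is "side" or "top" or "wrist"; returns (picture, depth): 480x640x3 uint8, red, green, blue; 480x640 float32, m along the optical axis (not along the pixel's ray), 0 where there is no reading.
- camera_params(name): a dict with "mtx" (3x3 intrinsics, pixels), "extrinsics" (4x4, takes a point from camera to world coordinates); the wrist camera has in their place "T_tool_cam" (4x4, takes a point from camera to tool coordinates, whose origin is the TCP and whose axes are the flange's). Camera axes: x right, y down, z forward; pixel columns grow to the right and rows downward; lengths in m; the calibration is good to about 2 mm. A picture is of the moment at which its call begins: read the wrist's pose just before it. camera_params takes no time and is no camera call.
- job_done(): hands the job in, once; it reports no verdict.
Trained networks look in the newest picture that a camera, given by its name, has taken for a name from the list of things; names that differ only in an ending like _2 or _b are one class to them, and where a whole thing is asked for, a point or a joint stands for the part that bears it (a point fixed in the world has none). Each returns a list of dicts, best first, with "p" (0 to 1); they miss things now and then, are a little off and sometimes report something else, mostly with a low value. They report only what shows in the picture. A call takes as long as a camera call. They do not tell look-alikes from the thing itself.
- boxes_of(camera, label): "box" ([left, top, width, height] in pixels, round what is visible of it).
The state is a dict: "time": time; "joint_pos": joint angles; "joint_vel": joint speeds; "joint_efforts": joint torques, N m; "tool_pos": TCP position; "tool_rot": TCP orientation; "contact_force": force on the tool from outside, world axes, zero at the start; "ft_torque": the same for the moment, N m; "gripper_width": opening from 0.0 (shut) to 1.0 (fully open).
Only numpy, scipy, OpenCV 4.12 (cv2) and the standard library are available. Lean on these libraries where they do the work, as an engineer would, in place of code of your own. Each camera call takes 0.05 s, during which the arm holds its last target. There are 200 camera calls.

TASK

Check that the rollers of the parcel lane run free: start at the open end of the lane, the one without the upright stop plate, and run your fingertips lightly along the tops of the rollers towards the stop, so that all five visibly turn towards the stop, one after another. Do not press hard, never turn a roller backward, leave the loose things where they stand, and finish with the hand clear of everything.

Things in the scene. Friction and masses are not known exactly. Their poses are not given: they have to be found in the camera images.
- lane: Parcel roller lane fixed to the bench: aluminium frame 400 mm long (along its y axis) and 172 mm wide (along its x axis), with five bare steel rollers across it and, on its +x side, a flat grey ledge (from x = +86 to +180 mm, top 70 mm above the bench). Origin on the bench under the middle roller; z up. The side rails stand at x = +-80 mm, 12 mm thick, their tops 85 mm above the bench, 5 mm below the roller tops. Cross members at y = +-190 mm reach 65 mm high.
- row_mid (a point): Top of the middle roller, at the centre of its length, 90 mm above the bench; axes as the lane's. The row of marks to trace is the line of roller tops along the lane's y axis through this point.
- roller1_top (a point): Top of roller 1 at rest, at the middle of its length (lane y = -120 mm, 90 mm above the bench). Rollers are numbered along the lane's +y, 60 mm apart; each is 40 mm in diameter and 140 mm long. The point stays with the frame.
- roller1 (a joint): Rotation of roller 1, rad, 0 at the start; grows as the roller's top moves towards the lane's +y, falls below 0 the other way. It turns almost freely and coasts to a stop in well under a second. Its axle is sprung: pressed from above it sinks about 1 mm for each 0.8 N after about 1.5 N, at most 10 mm, where it is hard, and comes back up when let go.
- roller2_top (a point): Top of roller 2 at rest, at the middle of its length (lane y = -60 mm, 90 mm above the bench). Rollers are numbered along the lane's +y, 60 mm apart; each is 40 mm in diameter and 140 mm long. The point stays with the frame.
- roller2 (a joint): Rotation of roller 2, rad, 0 at the start; grows as the roller's top moves towards the lane's +y, falls below 0 the other way. It turns almost freely and coasts to a stop in well under a second. Its axle is sprung: pressed from above it sinks about 1 mm for each 0.8 N after about 1.5 N, at most 10 mm, where it is hard, and comes back up when let go.
- roller3_top (a point): Top of roller 3 at rest, at the middle of its length (lane y = +0 mm, 90 mm above the bench). Rollers are numbered along the lane's +y, 60 mm apart; each is 40 mm in diameter and 140 mm long. The point stays with the frame.
- roller3 (a joint): Rotation of roller 3, rad, 0 at the start; grows as the roller's top moves towards the lane's +y, falls below 0 the other way. It turns almost freely and coasts to a stop in well under a second. Its axle is sprung: pressed from above it sinks about 1 mm for each 0.8 N after about 1.5 N, at most 10 mm, where it is hard, and comes back up when let go.
- roller4_top (a point): Top of roller 4 at rest, at the middle of its length (lane y = +60 mm, 90 mm above the bench). Rollers are numbered along the lane's +y, 60 mm apart; each is 40 mm in diameter and 140 mm long. The point stays with the frame.
- roller4 (a joint): Rotation of roller 4, rad, 0 at the start; grows as the roller's top moves towards the lane's +y, falls below 0 the other way. It turns almost freely and coasts to a stop in well under a second. Its axle is sprung: pressed from above it sinks about 1 mm for each 0.8 N after about 1.5 N, at most 10 mm, where it is hard, and comes back up when let go.
- roller5_top (a point): Top of roller 5 at rest, at the middle of its length (lane y = +120 mm, 90 mm above the bench). Rollers are numbered along the lane's +y, 60 mm apart; each is 40 mm in diameter and 140 mm long. The point stays with the frame.
- roller5 (a joint): Rotation of roller 5, rad, 0 at the start; grows as the roller's top moves towards the lane's +y, falls below 0 the other way. It turns almost freely and coasts to a stop in well under a second. Its axle is sprung: pressed from above it sinks about 1 mm for each 0.8 N after about 1.5 N, at most 10 mm, where it is hard, and comes back up when let go.
- stop: Upright steel stop plate across one end of the lane, at lane y = +212 or -212 mm (either may be drawn): 172 mm wide, 6 mm thick, 125 mm high (35 mm above the roller tops). Fixed. Origin on the bench under its middle; axes as the lane's. The parcels run towards it.
- lead_in: Low steel lead-in bar with rounded edges at the other, open end of the lane: 150 mm wide, 20 mm thick, 60 mm high (30 mm below the roller tops). Fixed. Origin on the bench under its middle.
- tub: Bystander: small white jar with lid, 44 mm diameter, 50 mm high, standing on the lane's ledge (so its top is 120 mm above the bench). Origin at the centre of its underside.
- small_carton: Bystander: small brown carton 55 x 75 x 45 mm high, standing on the lane's ledge. Origin at the centre of its underside.
- tape_measure: Bystander: black tape measure 52 x 60 x 34 mm high, on the bench on the robot's side of the lane. Origin at the centre of its underside.
- cutter: Bystander: grey box cutter lying flat, about 20 x 150 x 18 mm high, on the bench on the robot's side of the lane. Origin under its handle's middle.
- tape_roll: Bystander: roll of packing tape lying flat on the bench left of the lane, 100 mm outside diameter, 48 mm high. Origin at the centre of its underside.
- mug: Bystander: white mug on the bench right of the lane, 80 mm diameter, 90 mm high. Origin at the centre of its underside.
- label_box: Bystander: pale box of labels on the bench right of the lane, 100 x 130 x 55 mm high. Origin at the centre of its underside.
There are look-alikes about, which are no part of the job. What is shaped like the stop but orange or pink is not meant.

How it is judged:
By the outcome, as a careful person would: the job done as asked, in the order asked, and still so for the second after the job is handed in, with the robot touching nothing.
It also fails if it takes over 38 s, if anything falls off the work surface, if the arm or the gripper's body presses on something with over 40 N, if the wrist force passes 120 N, or if a joint passes its speed limit or range.

## Working session

There is one attempt and no reset: what is moved stays moved. The work goes in short steps, Python scripts to look and compute and a tool call to move; the robot and the scene stay as the last step left them, time stands still between calls to the robot, and variables do not carry over. Pictures are saved under pics/ and viewed, about 8 in all and at most 12, crops included, and the job is handed in when it is done.

Besides the shell and the picture viewer there is one more tool, called after "Call:" by a JSON object that holds its "api" and its "payload". step_arm: Moves the arm, as the interface text tells. Its arguments: {"type":"object","properties":{"steps":{"type":"array"},"claw":{"type":"number"}},"required":["steps"]}

```bash
mkdir -p pics; ls; python3 - <<'E'
from plant import *
import cv2,numpy as np
print(state())
for c in("top","side"):
    im,d=grab_frame(c); cv2.imwrite(f"pics/{c}0.png",im[...,::-1]); np.savez(f"pics/{c}0.npz",im=im,d=d)
    p=camera_params(c); print(c,p)
    for l in("lane","stop","lead_in","roller1"):
        print(l,boxes_of(c,l)[:6])
E
```

```text
pics
{'time': 0.0, 'joint_pos': array([-1.33501981e+00,  5.33364535e-02,  1.61431062e+00, -1.54993399e-05,
        1.47601831e+00, -1.18999826e-01]), 'joint_vel': array([-0.00053778, -0.00055667, -0.00034091,  0.00080534, -0.00081465,
       -0.00192017]), 'joint_efforts': array([ 2.50137109e-04, -3.93683088e+01, -3.70175314e+01, -1.63392447e-04,
        6.89040899e-03, -3.03041453e-06]), 'tool_pos': array([ 0.21694466, -0.58539554,  0.19976582]), 'tool_rot': array([-1.03414949e-03,  9.84307271e-01,  1.76459971e-01, -6.81782842e-05]), 'contact_force': array([ 0.4307622 , -0.10371022, -0.8672052 ]), 'ft_torque': array([-0.05249549,  0.00278343, -0.03743192]), 'gripper_width': 0.9962553467603372}
top {'mtx': array([[469.4504513 ,   0.        , 314.78547428],
       [  0.        , 469.4504513 , 230.69391464],
       [  0.        ,   0.        ,   1.        ]]), 'extrinsics': array([[ 0.01219971, -0.99640957,  0.08378033,  0.43533481],
       [-0.99978321, -0.01074126,  0.01783681, -0.01489906],
       [-0.01687286, -0.08397977, -0.9963246 ,  1.12039049],
       [ 0.        ,  0.        
[... 834 characters left out ...]
.68862236,  0.82306936],
       [ 0.        ,  0.        ,  0.        ,  1.        ]])}
lane [{'box': [185.9, 172.5, 216.7, 161.9], 'p': 0.72}]
stop [{'box': [249.7, 359.5, 82.0, 101.0], 'p': 0.95}, {'box': [421.6, 193.6, 37.8, 56.7], 'p': 0.73}, {'box': [197.3, 247.0, 58.4, 96.0], 'p': 0.65}, {'box': [189.2, 174.1, 211.3, 159.6], 'p': 0.48}]
lead_in [{'box': [356.4, 193.2, 41.7, 48.6], 'p': 0.76}]
roller1 [{'box': [300.4, 211.6, 50.6, 38.6], 'p': 0.89}, {'box': [234.0, 245.2, 51.9, 46.0], 'p': 0.83}, {'box': [323.8, 200.2, 50.1, 37.6], 'p': 0.78}, {'box': [259.4, 230.9, 49.5, 44.5], 'p': 0.69}, {'box': [283.5, 223.1, 48.8, 41.4], 'p': 0.62}, {'box': [189.6, 174.8, 207.7, 158.1], 'p': 0.26}]
```

View pics/top0.png

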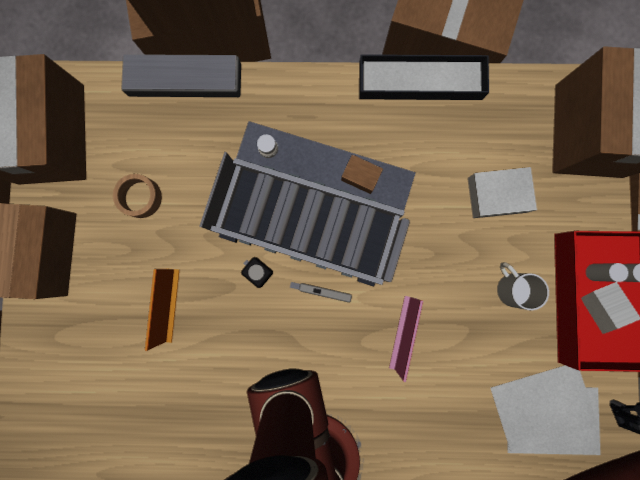

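View pics/side0.png

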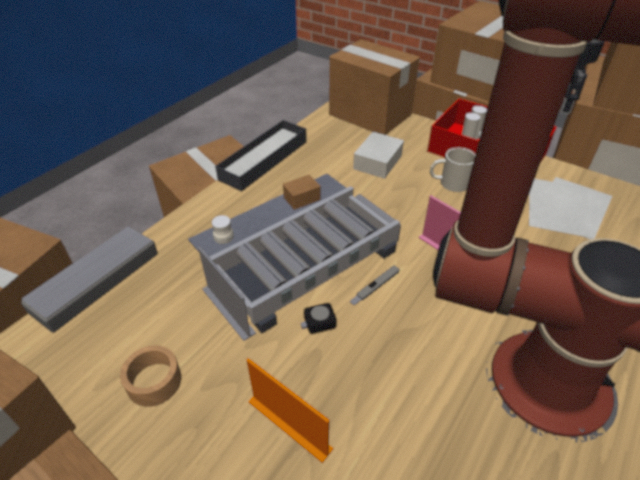

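The top view shows the grey stop at the left end (about 220,190), the lead-in at right (395,250) and the ledge with jar and carton on the far side. So lane +y runs to the left, towards the stop. The orange and pink plates are decoys. Next I fit the lane pose to the depth data.

```bash
cat > fit.py <<'E'
import numpy as np
from plant import camera_params
from scipy.optimize import minimize
def cloud(c,d,E=None):
    p=camera_params(c);K=p["mtx"];E=p["extrinsics"] if E is None else E
    v,u=np.nonzero(d>0);z=d[v,u]
    P=np.c_[(u-K[0,2])*z/K[0,0],(v-K[1,2])*z/K[1,1],z]
    return P@E[:3,:3].T+E[:3,3],u,v
def tolane(P,q):
    c,s=np.cos(q[2]),np.sin(q[2]);a=P[:,:2]-q[:2]
    return a@np.array([[c,-s],[s,c]])
def h(l):
    x,y=l.T;H=np.zeros(len(x));inn=abs(y)<.2
    H[inn&(x>=.086)&(x<.18)]=.07
    H[inn&(abs(x)>.074)&(abs(x)<.086)]=.085
    for k in range(5):
        dy=y-(k-2)*.06;m=(abs(x)<.07)&(abs(dy)<.02);H[m]=.07+np.sqrt(4e-4-dy[m]**2)
    return H
def fit(P,q0):
    P=P[(P[:,2]>.062)&(P[:,2]<.095)]
    def f(q): return np.minimum(abs(P[:,2]-q[3]-h(tolane(P,q))),.015).mean()
    best=min((minimize(f,np.array(q0)+[dx,dy,t,0],method="Nelder-Mead",options=dict(xatol=1e-5,fatol=1e-8,maxiter=2000,initial_simplex=np.array(q0)+[dx,dy,t,0]+np.vstack([np.zeros(4),np.diag([.01,.01,.05,.003])])) ) for dx in(-.01,.01) for dy in(-.02,0,.02) for t in(-.05,.05)),key=lambda r:r.fun)
    return best
E
python3 - <<'E'
from fit import *
for c in("top","side"):
    D=np.load(f"pics/{c}0.npz");P,u,v=cloud(c,D["d"])
    if c=="top":
        ctr=P[(abs(u-308)<3)&(abs(v-222)<3)].mean(0);print("ctr",ctr)
        g=P[(abs(u-300)<40)&(abs(v-330)<15)];print("bench z",np.median(g[:,2]))
    m=np.linalg.norm(P[:,:2]-ctr[:2],axis=1)<.32
    r=fit(P[m],[ctr[0],ctr[1],-.3,0]);print(c,r.x,np.degrees(r.x[2]),r.fun)
    r2=fit(P[m],[ctr[0],ctr[1],.3,0]);print(c,r2.x,r2.fun)
    q=r.x if r.fun<r2.fun else r2.x
    l=tolane(P,q)
    t=(P[:,2]>.1)&(P[:,2]<.14)&(abs(l[:,1])<.26)&(abs(l[:,0])<.2)
    s=t&(l[:,1]>.18);print("stop",np.percentile(l[s],[2,50,98],axis=0).round(3).tolist(),s.sum())
    s=t&(l[:,0]>.08)&(l[:,1]<.19);print("tall on ledge",np.percentile(l[s],[2,50,98],axis=0).round(3).tolist(),P[s,2].max())
E
```

```text
ctr [0.54118487 0.01879306 0.08889023]
bench z -0.0006545727887803388
top [ 0.54613785  0.02202838 -0.29539239 -0.0008417 ] -16.92473697741829 0.003051374800672061
top [ 0.54613415  0.02201254 -0.29540412 -0.00084637] 0.0030514517080820294
stop [[-0.083, 0.208], [-0.002, 0.21], [0.082, 0.214]] 432
tall on ledge [[0.104, -0.119], [0.131, -0.072], [0.159, 0.149]] 0.12477302438421456
side [ 0.54594625  0.02068346 -0.29517935 -0.00152951] -16.912530761499227 0.004717128719750375
side [ 0.54596166  0.02069573 -0.29503981 -0.0015214 ] 0.00471690192785774
stop [[-0.085, 0.209], [-0.009, 0.214], [0.082, 0.215]] 475
tall on ledge [[0.104, -0.118], [0.126, -0.061], [0.16, 0.153]] 0.12213882818389643
```

Call:
{"api": "step_arm", "payload": {"steps": [[0,0,0,7.4],[0,0,0,7.4],[0,0,0,7.4],[0,0,0,7.4],[0,0,0,7.4],[0,0,0,0]], "claw": 0}}

```text
time: 1.1
tool_pos: [0.2171, -0.5861, 0.2012]
tool_rot: [0.0, 0.988, -0.157, 0.0]
contact_force: [0.2, -0.7, 0.5]
gripper_width: 0.001
```

```bash
cat > where.py <<'E'
import numpy as np
from plant import state
from scipy.spatial.transform import Rotation as R
s=state();q=np.array([.546,.0214,-.2953]);c,n=np.cos(q[2]),np.sin(q[2])
a=s["tool_pos"][:2]-q[:2];w=s["tool_rot"];M=R.from_quat([w[1],w[2],w[3],w[0]]).as_matrix()
print("t",round(s["time"],2),"lane mm",np.round([1e3*(c*a[0]+n*a[1]),1e3*(-n*a[0]+c*a[1]),1e3*s["tool_pos"][2]],1),"tool x vs lane x deg",np.degrees(np.arctan2(M[1,0],M[0,0])-q[2]).round(2),"tilt",M[:2,2].round(4),"F",s["contact_force"].round(1),s["gripper_width"],s["joint_pos"].round(2))
E
python3 where.py
```

```text
t 1.1 lane mm [-137.8 -676.9  201.2] tool x vs lane x deg -1.2 tilt [ 0.0001 -0.0003] F [ 0.2 -0.7  0.5] 0.0014192803198219022 [-1.33  0.05  1.61 -0.    1.48  0.55]
```

Call:
{"api": "step_arm", "payload": {"steps": [[11,-40,0,-1.2],[11,-40,0,0],[11,-40,0,0],[11,-40,0,0],[11,-40,0,0],[11,-40,0,0],[11,-40,0,0],[11,-40,0,0]]}}

```text
time: 1.9
tool_pos: [0.3957, -0.299, 0.2014]
tool_rot: [0.002, 0.99, -0.139, 0.001]
contact_force: [1.4, -0.1, -0.7]
gripper_width: 0.0
```

```bash
python3 where.py
```

```text
t 1.9 lane mm [ -50.6 -350.3  201.4] tool x vs lane x deg 0.92 tilt [ 0.002  -0.0034] F [ 1.4 -0.1 -0.7] 3.636540798233167e-05 [-0.8  -0.27  1.91 -0.    1.5   1.05]
```

Call:
{"api": "step_arm", "payload": {"steps": [[12,-40,0,0.8],[12,-40,0,0],[11,-40,0,0],[10,-40,0,0],[5,-22,0,0],[0,0,0,0],[0,0,0,0]]}}

```text
time: 2.6
tool_pos: [0.4999, -0.1269, 0.2028]
tool_rot: [0.002, 0.991, -0.132, 0.004]
contact_force: [0.1, -0.2, -0.2]
gripper_width: 0.002
```

```bash
python3 where.py; python3 - <<'E'
from fit import *
from plant import *
import cv2
from scipy.spatial.transform import Rotation as R
s=state();im,d=grab_frame("wrist");cv2.imwrite("pics/w1.png",im[...,::-1])
T=np.eye(4);w=s["tool_rot"];T[:3,:3]=R.from_quat([w[1],w[2],w[3],w[0]]).as_matrix();T[:3,3]=s["tool_pos"]
P,u,v=cloud("wrist",d,T@camera_params("wrist")["T_tool_cam"])
l=tolane(P,[.546,.0214,-.2953])
m=(abs(l[:,0])<.2)&(abs(l[:,1])<.21)
r=fit(P[m],[.546,.0214,-.2953,0]);print(r.x,r.fun)
for k in range(5):
    m=(abs(l[:,0])<.06)&(abs(l[:,1]-(k-2)*.06)<.015)&(P[:,2]>.06)&(P[:,2]<.1)
    if m.sum()>50: print(k+1,m.sum(),np.percentile(P[m,2],[50,95,99]))
m=(abs(l[:,0])>.076)&(abs(l[:,0])<.084)&(abs(l[:,1])<.19)&(P[:,2]>.08)
print("rail",np.median(P[m,2]),m.sum())
E
```

```text
t 2.6 lane mm [  -1.  -155.3  202.8] tool x vs lane x deg 1.7 tilt [ 0.0065 -0.0052] F [ 0.1 -0.2 -0.2] 0.0024825462214325836 [-0.39 -0.22  1.87 -0.    1.49  1.44]
[ 5.47527033e-01  1.93996376e-02 -2.95888293e-01 -3.79394552e-04] 0.0017993114904101813
1 4382 [0.08824786 0.09041845 0.09125091]
2 4299 [0.08822818 0.09039155 0.09105339]
3 4220 [0.08819159 0.0903178  0.09102202]
4 4192 [0.0881546  0.09023957 0.09097954]
5 3241 [0.08787428 0.09006537 0.09076047]
rail 0.08471418236116746 5784
```

Call:
{"api": "step_arm", "payload": {"steps": [[0,10,5,1.7],[0,0,30,0],[0,0,30,0],[0,0,30,0],[0,0,10,0],[0,0,5,0],[0,0,0,0],[0,0,0,0]]}}

```text
time: 3.45
tool_pos: [0.496, -0.1494, 0.0919]
tool_rot: [0.004, 0.988, -0.156, 0.006]
contact_force: [-0.2, 0.0, -0.3]
gripper_width: -0.001
```

```bash
python3 where.py
```

```text
t 3.45 lane mm [   1.9 -178.    91.9] tool x vs lane x deg -1.02 tilt [ 0.0112 -0.0106] F [-0.2  0.  -0.3] -0.001111211470330413 [-0.43 -0.12  1.97 -0.01  1.28  1.45]
```

Call:
{"api": "step_arm", "payload": {"steps": [[-1,-8,2,-1.0],[-1,-8,2,0],[0,0,0,0]]}}

```text
time: 3.75
tool_pos: [0.5015, -0.1334, 0.0912]
tool_rot: [0.005, 0.989, -0.147, 0.009]
contact_force: [0.2, -0.8, -0.9]
gripper_width: -0.004
```

```bash
python3 where.py
```

```text
t 3.75 lane mm [   2.4 -161.    91.2] tool x vs lane x deg 0.04 tilt [ 0.017  -0.0127] F [ 0.2 -0.8 -0.9] -0.0035590180485992103 [-0.4  -0.12  1.97 -0.01  1.27  1.47]
```

Call:
{"api": "step_arm", "payload": {"steps": [[-1,0,3,0],[0,0,0,0]]}}

```text
time: 3.95
tool_pos: [0.5012, -0.1325, 0.0888]
tool_rot: [0.005, 0.989, -0.146, 0.01]
contact_force: [-0.1, 0.5, -0.4]
gripper_width: -0.001
```

```bash
python3 where.py
```

```text
t 3.95 lane mm [   2.  -160.2   88.8] tool x vs lane x deg 0.15 tilt [ 0.0184 -0.0135] F [-0.1  0.5 -0.4] -0.0007248857469839483 [-0.4  -0.12  1.98 -0.01  1.26  1.47]
```

Call:
{"api": "step_arm", "payload": {"steps": [[0,-6,2,0],[0,-12,0.5,0],[0,-12,0.5,0]]}}

```text
time: 4.25
tool_pos: [0.5104, -0.1029, 0.0855]
tool_rot: [0.005, 0.989, -0.147, 0.01]
contact_force: [-0.1, 0.4, 0.9]
gripper_width: 0.001
```

```bash
python3 where.py
```

```text
t 4.25 lane mm [   2.1 -129.3   85.5] tool x vs lane x deg 0.01 tilt [ 0.0187 -0.0136] F [-0.1  0.4  0.9] 0.0009032778448594798 [-0.34 -0.11  1.97 -0.01  1.26  1.53]
```

Call:
{"api": "step_arm", "payload": {"steps": [[0,-6,-1.5,0]]}}

```text
time: 4.35
tool_pos: [0.5121, -0.0956, 0.0865]
tool_rot: [0.005, 0.989, -0.147, 0.01]
contact_force: [-0.0, 0.4, -0.2]
gripper_width: -0.002
```

```bash
python3 where.py; python3 - <<'E'
from plant import *
import cv2
im,d=grab_frame("side");cv2.imwrite("pics/s2.png",cv2.resize(im[170:350,180:420,::-1],None,fx=3,fy=3))
E
```

```text
t 4.35 lane mm [   1.7 -121.8   86.5] tool x vs lane x deg 0.06 tilt [ 0.018  -0.0131] F [-0.   0.4 -0.2] -0.0015300330965464768 [-0.32 -0.11  1.97 -0.01  1.26  1.54]
```

View pics/s2.png

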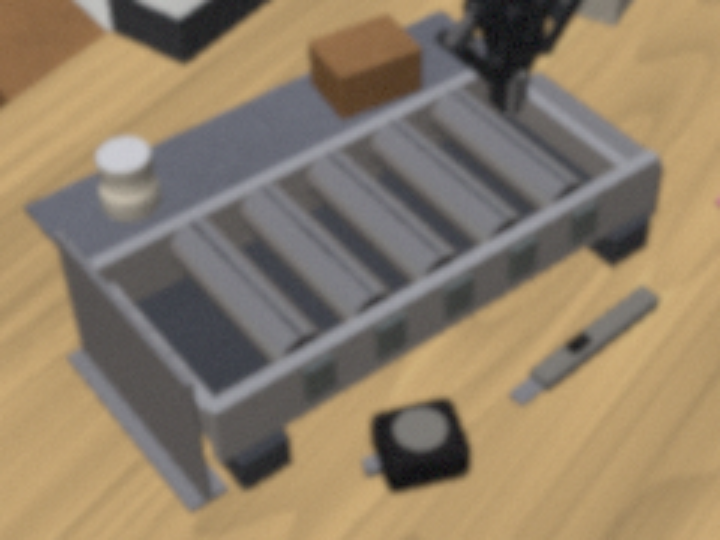

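The crop shows the fingertip at about (513,100) by roller 1's right-hand side, but the force reads about 0. I'll check the contact from close by with the wrist camera.

```bash
python3 - <<'E'
from fit import *
from plant import *
import cv2
from scipy.spatial.transform import Rotation as R
s=state();im,d=grab_frame("wrist");cv2.imwrite("pics/w2.png",im[...,::-1])
T=np.eye(4);w=s["tool_rot"];T[:3,:3]=R.from_quat([w[1],w[2],w[3],w[0]]).as_matrix();T[:3,3]=s["tool_pos"]
Tc=camera_params("wrist")["T_tool_cam"];print(Tc.round(3))
P,u,v=cloud("wrist",d,T@Tc)
l=tolane(P,[.5475,.0194,-.2959])
for k in range(5):
    m=(l[:,0]<-.02)&(abs(l[:,0])<.06)&(abs(l[:,1]-(k-2)*.06)<.015)&(P[:,2]>.06)&(P[:,2]<.1)
    if m.sum()>50: print(k+1,m.sum(),np.percentile(P[m,2],[50,95,99]))
K=camera_params("wrist")["mtx"];p=np.linalg.inv(Tc)@[0,0,0,1];print("TCP px",K@p[:3]/p[2],p)
d0,_=None,None
E
```

```text
[[-0.001 -0.956 -0.293  0.075]
 [ 1.    -0.002  0.001 -0.001]
 [-0.001 -0.293  0.956 -0.173]
 [ 0.     0.     0.     1.   ]]
2 1490 [0.08822297 0.09025648 0.09096412]
3 3062 [0.08815944 0.09025594 0.0908672 ]
4 2840 [0.08801692 0.09015667 0.09080335]
TCP px [322.36669831 275.19214716   1.        ] [8.63426935e-04 2.12325922e-02 1.87414744e-01 1.00000000e+00]
```

View pics/w2.png

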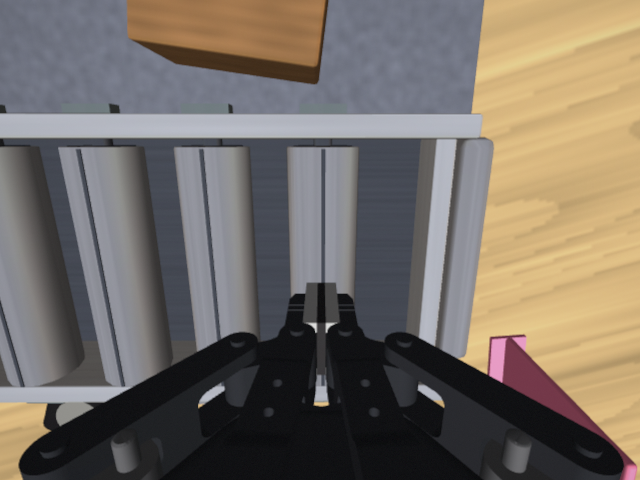

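```bash
python3 where.py
```

```text
t 4.45 lane mm [   2.1 -122.1   87.1] tool x vs lane x deg 0.12 tilt [ 0.019  -0.0136] F [-0.4 -0.9  0.2] 0.0010658123982745327 [-0.32 -0.11  1.97 -0.01  1.26  1.54]
```

The rollers carry dark marks, and roller 1's mark (column 323) is still exactly on top. So there has been no contact yet. I'll measure where the fingertip really is.

```bash
python3 - <<'E'
from plant import *
import numpy as np
im,d=grab_frame("wrist");p=camera_params("wrist");K=p["mtx"];T=p["T_tool_cam"]
for v in list(range(276,300,2))+[305,315,325]:
    o=[]
    for u in(312,332):
        z=d[v,u];q=T@[(u-K[0,2])*z/K[0,0],(v-K[1,2])*z/K[1,1],z,1];o.append((q[:3]*1e3).round(1).tolist())
    print(v,o,im[v,312])
E
python3 where.py
```

```text
276 [[0.5, -5.7, -2.3], [0.5, 5.3, -2.2]] [142 144 152]
278 [[-0.8, -5.7, -2.0], [-0.8, 5.3, -2.0]] [141 144 152]
280 [[-2.5, -5.8, -0.8], [-1.9, 5.3, -2.3]] [142 144 153]
282 [[11.3, -4.9, -33.6], [11.7, 4.1, -34.6]] [115 116 122]
284 [[11.5, -4.8, -36.2], [11.5, 4.1, -36.2]] [74 73 74]
286 [[12.2, -4.7, -39.6], [11.6, 4.0, -38.4]] [74 72 73]
288 [[11.9, -4.7, -41.1], [11.2, 4.0, -39.6]] [73 72 72]
290 [[11.3, -4.7, -41.7], [11.6, 3.9, -42.4]] [74 73 73]
292 [[11.8, -4.6, -44.7], [11.2, 3.8, -43.5]] [75 74 74]
294 [[11.4, -4.6, -45.6], [11.4, 3.8, -45.8]] [73 72 72]
296 [[11.8, -4.5, -48.4], [11.9, 3.7, -48.5]] [73 73 72]
298 [[12.0, -4.5, -50.4], [11.5, 3.6, -49.4]] [72 72 72]
305 [[11.9, -4.3, -56.1], [11.6, 3.4, -55.6]] [74 73 72]
315 [[10.8, -4.2, -61.6], [11.8, 3.2, -63.5]] [73 72 72]
325 [[9.9, -4.1, -67.0], [12.6, 2.9, -71.5]] [208 208 206]
t 4.5 lane mm [   2.2 -122.6   87.1] tool x vs lane x deg 0.09 tilt [ 0.0189 -0.0139] F [-0.2 -0.8  0.1] 0.0017651303609908077 [-0.32 -0.11  1.97 -0.01  1.26  1.54]
```

```bash
python3 - <<'E'
from plant import *
import numpy as np,cv2
from scipy.spatial.transform import Rotation as R
s=state();w=s["tool_rot"];M=R.from_quat([w[1],w[2],w[3],w[0]]).as_matrix()
im,d=grab_frame("side");p=camera_params("side");K=p["mtx"];Ei=np.linalg.inv(p["extrinsics"])
x0,y0=310,150
big=cv2.resize(im[y0:y0+80,x0:x0+80,::-1],None,fx=8,fy=8,interpolation=cv2.INTER_NEAREST)
for tz,c in((0,(0,0,255)),(-19,(0,255,255)),(-33,(0,255,0))):
    q=Ei@np.r_[s["tool_pos"]+M@[0,0,tz/1e3],1];px=(K@q[:3]/q[2])[:2];print(tz,px.round(1),q[2],"seen",d[int(round(px[1])),int(round(px[0]))])
    cv2.circle(big,tuple(int(t) for t in (px-[x0,y0]+.5)*8),6,c,2)
cv2.imwrite("pics/s3.png",cv2.resize(big,(600,600)))
E
```

```text
0 [348.7 215.2] 1.1239880902540853 seen 1.1165966
-19 [349.1 209. ] 1.1106018375292221 seen 1.2245784
-33 [349.4 204.3] 1.1007382828898493 seen 1.087909
```

View pics/s3.png

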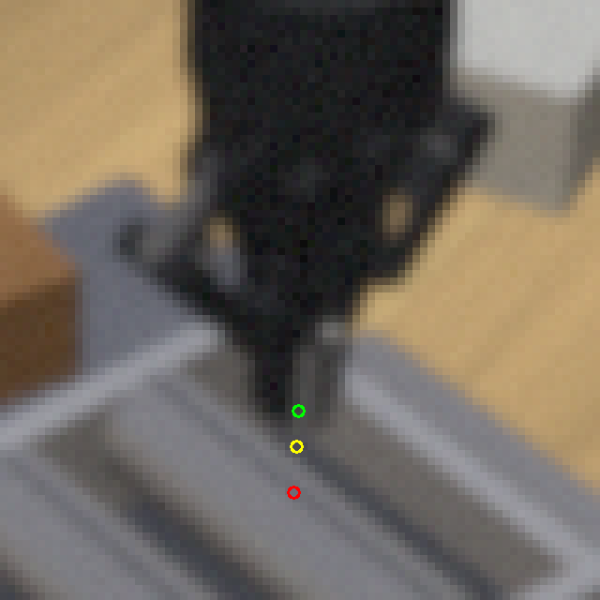

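The side crop agrees with the wrist depth: the real fingertip sits near tool z ≈ −30 mm (between the green and yellow marks), so it is about 30 mm above the stated TCP. That explains the missing contact. I'll back off in the air, then come down before roller 1.

Call:
{"api": "step_arm", "payload": {"steps": [[-1,20,0,0],[-1,18,0,0],[0,0,10,0],[0,0,10,0],[0,0,4,0],[0,0,0,0],[0,0,0,0]]}}

```text
time: 5.25
tool_pos: [0.4993, -0.1332, 0.0605]
tool_rot: [0.005, 0.989, -0.147, 0.01]
contact_force: [-0.6, -0.1, -0.1]
gripper_width: -0.002
```

```bash
python3 where.py;  python3 - <<'E'
from plant import *
import numpy as np,cv2
from scipy.spatial.transform import Rotation as R
s=state();im,d=grab_frame("wrist");p=camera_params("wrist");K=p["mtx"];T=p["T_tool_cam"]
w=s["tool_rot"];M=R.from_quat([w[1],w[2],w[3],w[0]]).as_matrix()
v,u=np.mgrid[270:300,306:338];z=d[270:300,306:338]
q=np.stack([(u-K[0,2])*z/K[0,0],(v-K[1,2])*z/K[1,1],z,0*z+1],-1)@T.T
f=(abs(q[...,0]-.0115)<.003)&(q[...,2]<-.02)
print("tip tool z max per col",(np.where(f,q[...,2],-1).max(0)*1e3).round(1)[::4])
i=np.unravel_index(np.where(f,q[...,2],-1).argmax(),f.shape);print("tip world",s["tool_pos"]+M@q[i][:3])
E
```

```text
t 5.25 lane mm [   0.3 -161.5   60.5] tool x vs lane x deg 0.06 tilt [ 0.0179 -0.0131] F [-0.6 -0.1 -0.1] -0.001951903717199102 [-0.4  -0.09  2.   -0.01  1.21  1.47]
tip tool z max per col [-33.8 -33.8 -33.  -33.9 -34.1 -34.9 -33.2 -33.1]
tip world [ 0.51015661 -0.13252702  0.09350068]
```

Call:
{"api": "step_arm", "payload": {"steps": [[0,0,3,0],[0,0,2.5,0],[0,-8,0,0],[0,-8,0,0]]}}

```text
time: 5.7
tool_pos: [0.5049, -0.1172, 0.0552]
tool_rot: [0.005, 0.989, -0.147, 0.011]
contact_force: [0.5, 0.4, -0.2]
gripper_width: -0.0
```

```bash
python3 where.py
```

```text
t 5.7 lane mm [   1.  -144.6   55.2] tool x vs lane x deg 0.03 tilt [ 0.0193 -0.0135] F [ 0.5  0.4 -0.2] -0.0003263788766405206 [-0.37 -0.08  2.   -0.01  1.2   1.5 ]
```

Call:
{"api": "step_arm", "payload": {"steps": [[0,-8,0,0],[0,-8,0,0],[0,-6,0,0]]}}

```text
time: 6.0
tool_pos: [0.5122, -0.094, 0.0567]
tool_rot: [0.006, 0.989, -0.146, 0.01]
contact_force: [-3.3, 0.1, 4.0]
gripper_width: -0.003
```

```bash
python3 where.py; python3 - <<'E'
from plant import *
import cv2
im,d=grab_frame("wrist");cv2.imwrite("pics/w3.png",im[...,::-1])
E
```

```text
t 6.0 lane mm [   1.2 -120.3   56.7] tool x vs lane x deg 0.1 tilt [ 0.0191 -0.0142] F [-3.3  0.1  4. ] -0.002530186309313802 [-0.32 -0.08  1.99 -0.01  1.2   1.55]
```

View pics/w3.png

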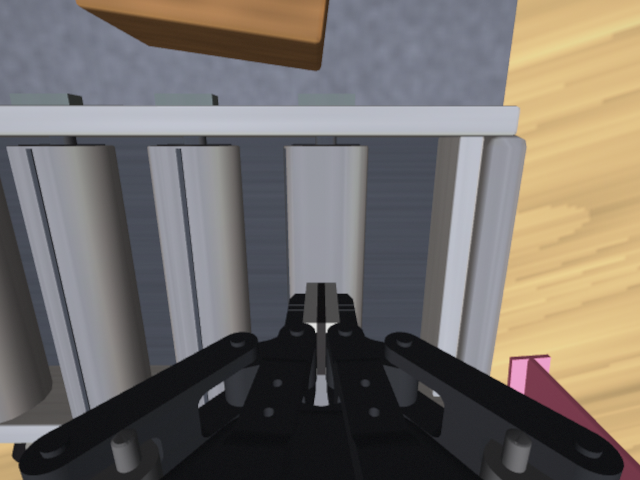

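Roller 1 has turned: its mark has left the top, and the force is a light 4 N. I'll carry on along the lane.

Call:
{"api": "step_arm", "payload": {"steps": [[0,-10,0,0],[0,-10,0.5,0],[0,-10,0.5,0],[0,-10,0,0],[0,-10,0,0],[0,-10,0,0]]}}

```text
time: 6.65
tool_pos: [0.5316, -0.0313, 0.0555]
tool_rot: [0.005, 0.989, -0.146, 0.011]
contact_force: [-3.3, 0.3, 4.2]
gripper_width: -0.0
```

```bash
python3 where.py
```

```text
t 6.65 lane mm [  1.6 -54.6  55.5] tool x vs lane x deg 0.09 tilt [ 0.0207 -0.0139] F [-3.3  0.3  4.2] -0.0002877630017745749 [-0.19 -0.05  1.97 -0.01  1.2   1.68]
```

Call:
{"api": "step_arm", "payload": {"steps": [[0,-10,0,0],[0,-10,0.3,0],[0,-10,0.2,0],[0,-10,0,0],[0,-10,0,0],[0,-10,0,0]]}}

```text
time: 7.25
tool_pos: [0.5509, 0.0319, 0.0552]
tool_rot: [0.005, 0.989, -0.146, 0.012]
contact_force: [-1.4, 1.3, 3.2]
gripper_width: 0.003
```

```bash
python3 where.py; python3 - <<'E'
from plant import *
import cv2
im,d=grab_frame("wrist");cv2.imwrite("pics/w4.png",im[...,::-1])
E
```

```text
t 7.25 lane mm [ 1.7 11.4 55.2] tool x vs lane x deg 0.1 tilt [ 0.0215 -0.0131] F [-1.4  1.3  3.2] 0.003317083815327265 [-0.07  0.    1.92 -0.01  1.2   1.8 ]
```

View pics/w4.png

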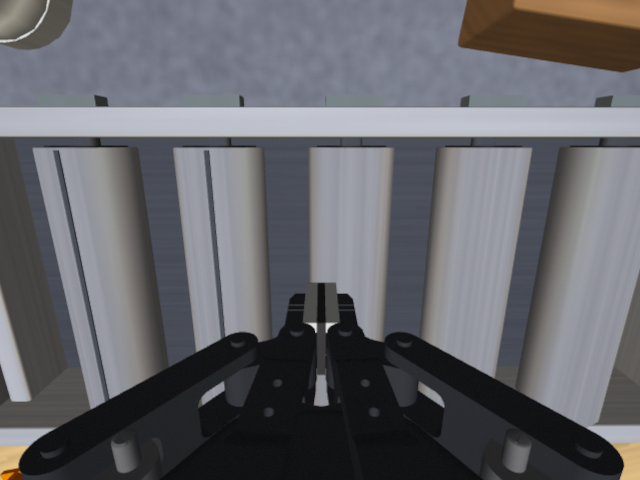

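The marks have rolled off the tops of rollers 1–3 and are still in place on 4 and 5. Continuing.

Call:
{"api": "step_arm", "payload": {"steps": [[0,-10,0,0],[0,-10,0.2,0],[0,-10,0.1,0],[0,-10,0,0],[0,-10,0,0],[0,-8,0,0]]}}

```text
time: 7.9
tool_pos: [0.5697, 0.0937, 0.0554]
tool_rot: [0.004, 0.989, -0.146, 0.012]
contact_force: [-1.6, 0.9, 1.4]
gripper_width: 0.001
```

```bash
python3 where.py
```

```text
t 7.9 lane mm [ 1.6 76.  55.4] tool x vs lane x deg 0.09 tilt [ 0.0223 -0.0112] F [-1.6  0.9  1.4] 0.00131127434222107 [ 0.04  0.06  1.86 -0.01  1.2   1.91]
```

Call:
{"api": "step_arm", "payload": {"steps": [[0,-10,0,0],[0,-10,0.2,0],[0,-10,0,0],[0,-10,0,0],[0,-10,0,0],[0,-8,0,0]]}}

```text
time: 8.5
tool_pos: [0.5882, 0.1547, 0.0555]
tool_rot: [0.004, 0.989, -0.146, 0.012]
contact_force: [-0.1, -0.3, -0.7]
gripper_width: 0.001
```

```bash
python3 where.py; python3 - <<'E'
from plant import *
import cv2
im,d=grab_frame("wrist");cv2.imwrite("pics/w5.png",im[...,::-1])
E
```

```text
t 8.5 lane mm [  1.6 139.8  55.5] tool x vs lane x deg 0.09 tilt [ 0.0227 -0.0104] F [-0.1 -0.3 -0.7] 0.0010615559487782557 [ 0.14  0.13  1.78 -0.01  1.21  2.01]
```

View pics/w5.png

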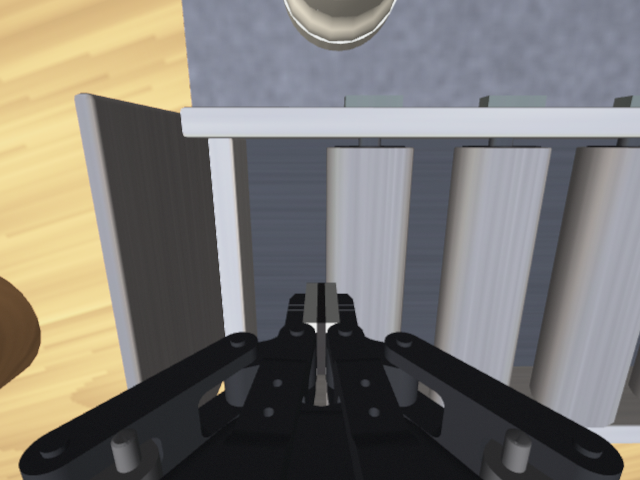

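The marks on 3, 4 and 5 (370, 500 and 610 px) have now all rolled away from the top, and the finger is off roller 5. I'll lift clear with a slight forward motion.

Call:
{"api": "step_arm", "payload": {"steps": [[0,-4,-3,0],[0,-2,-15,0],[0,0,-30,0],[0,0,-35,0],[0,0,-35,0],[0,0,-30,0],[0,0,0,0],[0,0,0,0]]}}

```text
time: 9.35
tool_pos: [0.5853, 0.1618, 0.2108]
tool_rot: [0.005, 0.989, -0.147, 0.011]
contact_force: [0.4, 0.5, -1.1]
gripper_width: -0.0
```

```bash
python3 where.py; python3 - <<'E'
from plant import *
import cv2,numpy as np
im,d=grab_frame("top");cv2.imwrite("pics/top9.png",im[...,::-1])
a=np.load("pics/top0.npz")["im"]
df=cv2.absdiff(a,im).max(2)
for l in("tub","small_carton","tape_measure","cutter","tape_roll","mug","label_box"):
    print(l,[(b["box"],b["p"]) for b in boxes_of("top",l)[:1]])
E
```

```text
t 9.35 lane mm [ -3.3 145.8 210.8] tool x vs lane x deg 0.03 tilt [ 0.0202 -0.0123] F [ 0.4  0.5 -1.1] -6.643803306521286e-05 [ 0.16 -0.01  1.66 -0.02  1.47  2.02]
tub [([256.3, 135.0, 21.9, 21.5], 0.94)]
small_carton [([342.2, 152.2, 38.0, 39.5], 0.86)]
tape_measure [([240.2, 258.1, 34.0, 27.8], 0.7)]
cutter [([341.9, 158.1, 41.4, 32.5], 0.4)]
tape_roll [([114.3, 174.7, 20.6, 42.6], 0.94)]
mug [([495.3, 260.4, 55.4, 49.3], 0.87)]
label_box [([468.1, 171.0, 68.8, 49.4], 0.93)]
```

View pics/top9.png

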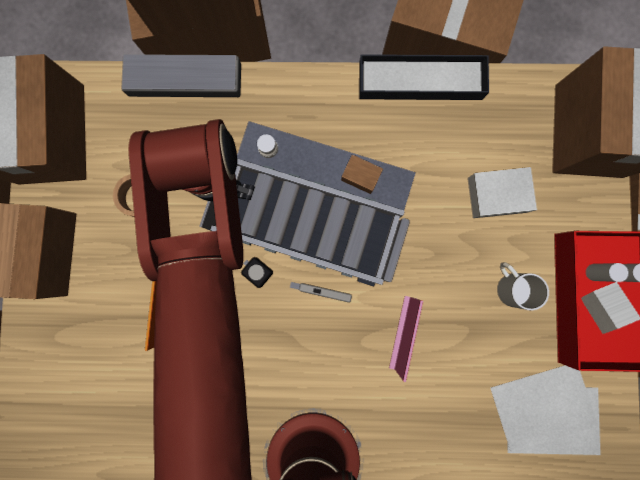

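The arm is clear and the loose things I can see stand where they did. Handing in.

```bash
python3 -c "from plant import *;print(job_done())"
```

```text
the job is handed in; nothing more can be done
None
```

I ran the shut fingertips along the tops of all five rollers, from the open end to the stop, in one forward pass. Then I lifted clear and handed the job in at about 9.4 s.

- **Direction:** the grey stop is at the lane's +y end, so the pass went from roller 1 to roller 5. The orange and pink plates were ignored.
- **Fingertip offset:** my first approach touched nothing. The wrist camera's depth and the side view showed the real fingertips about 30 to 33 mm short of the stated TCP. I backed off in the air, went lower and started again before roller 1; up to then its mark had not moved.
- **Rollers turned:** wrist pictures showed the dark mark roll off the top of each roller. I saw this directly for roller 1 alone, then for 1–3 while 4 and 5 were still unmoved, then for 3–5 at the end. I did not measure the roller angles, so the direction of turn follows from the finger always moving towards the stop.
- **Force:** the readings during the pass reached about 4 N vertically, with a side reading of up to 3.3 N that I did not explain. I read the force only at the end of each move, so short peaks between readings could have been missed.
- **Final state:** the hand ended with the fingertips about 150 mm above the lane. The force was within its usual noise.
- **Loose things:** the last top picture showed the jar, carton, tape measure, cutter, mug and label box where they started. The tape roll was half hidden by the arm, but its visible part had not moved. The network's box for the cutter landed on the carton at low confidence (0.4), so I checked the cutter by eye.

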